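# Pack the slack beside a tube rack with the thickest strip that fits

### The arm

A 6-joint arm with a two-finger parallel gripper is mounted at the origin on the work surface; the furniture and walls round the work are solid. World frame = base frame: x ahead of the robot, y to its left, z up, the work surface at z = 0. Lengths are in m, angles in rad, forces in N, time in s.
With the tool pointing down it reaches from about 0.325 to 0.9 m from the base axis. Payload 3.5 kg.
Tool frame: the origin (TCP) lies on the centre line of the jaws, within the pads' length; the fingertips stand r.tips_ahead ahead of it and the grasp point (between the pads) lies 6 mm ahead of it (r.tips_ahead is the distance from the TCP to the fingertips, in m); z points along the fingers, y is the direction in which the jaws open and shut (so a half turn about z gives the same grasp; the last joint's range is limited). The gripper opens to 85 mm and grips with 20 to 120 N. Pads are 22 mm wide; open, the fingers measure 114 mm over their backs; the gripper's body (76 mm by 85 mm) begins 54 mm behind the grasp point. The pads swing forward as they close: fully open they stand 13 mm farther back than shut.
Start: joints at [-1.407, 0.276, -0.026, 1.268, 0, 1.467], TCP at [0.165, -0.603, 0.256] pointing down, gripper open.
Joint ranges: [-3.12, 3.12], [-0.85, 1.88], [-1.08, 1.24], [-1.95, 2.15], [-1.57, 1.53], [-3.14, 3.14]. Speed limits (rad/s): [2.57, 2.57, 3.14, 3.14, 3.14, 3.14].

### API

Orientations are given as a rotation vector (axis times angle).
In Python, from workcell import get_state, imaging, ticket, r gives the robot as it stands.
- The arm moves only by the tool drive_tool, never from a script. Its argument "commands" is a list of rows, each a list of 5 numbers: the opening, from -1 (shut) to 1 (fully open), then the shift along the tool's x, y, z in mm, then the turn about the tool's z in degrees. A call has 1 to 20 rows; each row shifts and turns the commanded pose from where the row before left it, along the tool's axes as they then stand; what a row does not reach is not made up. A row lasts 1/10 s, in which the tool goes at most 50 mm and 8.59 degrees, less where a joint would pass 70% of its speed; a pose out of reach is approached as far as the arm can. A call with a gripper value outside its range is refused whole. The fingers move at their own pace and stop on an object; "force" is the grip in N (left out, the last holds). Time passes only in rows, so rows that do not move let the fingers close. It gives the time, the measured TCP pose, the force and the opening at its end, in the units of the state.
- get_state(): the state, without advancing time (a new reading comes with each control period).
- imaging.capture(name): name is "side" or "top"; returns a dict with "img" (400x640x3 uint8, red, green, blue), "depth" (400x640 float32, m along the optical axis (not along the pixel's ray), 0 where there is no reading), "fx", "fy", "cx", "cy" (pixels), "eye" and "rotation" of the camera in the world. Camera axes: x right, y up, looking along -z (the intrinsics and any distortion apply to the point x, -y, -z); pixel columns grow to the right and rows downward; lengths in m; the calibration is good to about 2 mm. A picture is of the moment at which its call begins.
- ticket.finish_job(): hands the job in, once; it reports no verdict.
The state is a dict: "time_s": time; "joints": joint angles; "qvel": joint speeds; "tau": joint torques, N m; "ee_pos": TCP position; "orientation": TCP orientation; "ft_force": force on the tool from outside, world axes, zero at the start; "torque": the same for the moment, N m; "grip_width": finger opening in m.
Only numpy, scipy, OpenCV 4.12 (cv2) and the standard library are available. Lean on these libraries where they do the work, as an engineer would, in place of code of your own. Each camera call takes 0.05 s, during which the arm holds its last target. There are 200 camera calls.

### The job

The steel tube rack has slack in its bench frame. Find by trying, without forcing, the thickest of the three white packing strips that slides into the gap between rack and side bar, and push it along the bench, upright, fully home against the end stop. Leave the other two strips lying well clear of the frame, keep the rack in its place and do not disturb the other things.

Things in the scene. Friction and masses are not known exactly. Their poses are not given: they have to be found in the camera images.
- frame: Fixed aluminium bench frame, 40 mm tall. Origin on the bench at the rack-side face of its far fence; x points across the fence away from the rack, y along it, z up. Fence: x 0 to 12 mm, y -92 to 98. Cross-piece at the +y end: x -148 to 12, y 78 to 98. Low toe (25 mm tall) before the rack: x -33 to 12, y -90 to -78. Open at -y beside the toe: strips slide in there along +y on the bare bench.
- side_bar: Fixed bar parallel to the fence, 40 mm tall, other wall of the gap; its distance varies (gap to the rack 24 to 39 mm). Origin on the bench, on its face to the rack, where it meets the cross-piece; axes as the frame's: it spans x -20 to 0 mm, y -120 to 0. A tongue on top (to 46 mm high, y -20 to 26) and a black knob at y 12 (62 mm high) clamp it to the cross-piece.
- rack: Empty steel tube rack, three perforated tiers, 76 (x) by 152 (y) by 62 mm tall, about 0.6 kg, loose, its long side against the fence, axes as the frame's. Origin at the centre of its underside. Its face 38 mm to -x is one wall of the gap and reaches 34 mm further to -y than the side bar's end.
- end_stop (a point): Point on the cross-piece's stop face (the face towards -y, at y = +78 mm of the frame), 20 mm above the bench, about the middle of the gap: a strip is fully home when its nose meets this face; its rear end is then level with the side bar's outer end.
- strip_a: The thin packing strip: white plastic bar 120 mm long (its x), 22 mm thick (its y), 45 mm tall (z), both ends bevelled by about 3 mm, two grey round spots on each side. Origin at the centre of its underside. About 107 g. Starts loose on a flat grey rubber mat (5 mm thick) on the bench, long axis roughly pointing away from the robot.
- strip_b: The middle packing strip: white plastic bar 120 mm long (its x), 28 mm thick (its y), 45 mm tall (z), both ends bevelled by about 3 mm, two grey round spots on each side. Origin at the centre of its underside. About 136 g. Starts loose on a flat grey rubber mat (5 mm thick) on the bench, long axis roughly pointing away from the robot.
- strip_c: The thick packing strip: white plastic bar 120 mm long (its x), 34 mm thick (its y), 45 mm tall (z), both ends bevelled by about 3 mm, two grey round spots on each side. Origin at the centre of its underside. About 165 g. Starts loose on a flat grey rubber mat (5 mm thick) on the bench, long axis roughly pointing away from the robot.
- small_bottle: Bystander: small white bottle with red cap, 45 mm diameter, 88 mm tall, origin under its centre.
- dish: Bystander: round steel dish, 69 mm diameter, 20 mm tall, origin under its centre.

How it is judged:
By the outcome, as a careful person would: the job done as asked, in the order asked, and still so for the second after the job is handed in, with the robot touching nothing.
It also fails if it takes over 72 s, if anything falls off the work surface, if the arm or the gripper's body presses on something with over 40 N, if the wrist force passes 120 N, or if a joint passes its speed limit or range.

## Working session

There is one attempt and no reset: what is moved stays moved. The work goes in short steps, Python scripts to look and compute and a tool call to move; the robot and the scene stay as the last step left them, time stands still between calls to the robot, and variables do not carry over. Pictures are saved under pics/ and viewed, about 8 in all and at most 12, crops included, and the job is handed in when it is done.

Besides the shell and the picture viewer there is one more tool, called after ">>>" by a JSON object that holds its "api" and its "payload", one argument or row to a line. drive_tool: Moves the arm, as the interface text tells. Its arguments: {"type":"object","properties":{"commands":{"type":"array"},"force":{"type":"number"}},"required":["commands"]}

```bash
mkdir -p pics; ls
cat > h.py <<'E'
import numpy as np, cv2
from workcell import get_state, imaging, ticket, r
def cap(n):
    c=imaging.capture(n); np.savez('%s.npz'%n,**{k:np.asarray(v) for k,v in c.items() if v is not None}); return c
def load(n): return np.load('%s.npz'%n)
def cloud(c):
    d=c['depth']; v,u=np.mgrid[:d.shape[0],:d.shape[1]]
    p=np.stack([(u-c['cx'])/c['fx']*d,-(v-c['cy'])/c['fy']*d,-d],-1)
    R=np.asarray(c['rotation']); return p@R.T+np.asarray(c['eye'])
E
python3 - <<'E'
from h import *
for n in('top','side'):
    c=cap(n); print({k:(v if k not in('img','depth') else v.shape) for k,v in c.items()})
    cv2.imwrite('pics/%s0.png'%n,c['img'][...,::-1])
print(get_state(), r.tips_ahead)
E
```

```text
pics
{'img': (400, 640, 3), 'depth': (400, 640), 'fx': 487.60222870762294, 'fy': 487.60222870762294, 'cx': 313.5807517670364, 'cy': 207.9314376081662, 'eye': array([ 0.2028693 , -0.0251371 ,  1.32431006]), 'rotation': array([ 0.16258568, -0.15831217, -1.48776595])}
{'img': (400, 640, 3), 'depth': (400, 640), 'fx': 459.65045385544653, 'fy': 459.65045385544653, 'cx': 319.94073136388783, 'cy': 195.79528943306457, 'eye': array([-0.64268399, -0.87843683,  0.8123041 ]), 'rotation': array([ 0.98964665, -0.47495834, -0.83366713])}
{'time_s': 0.1, 'joints': array([-1.40741017e+00,  2.77035321e-01, -2.77609664e-02,  1.26799383e+00,
        1.39321318e-05,  1.46739356e+00]), 'qvel': array([ 0.00083308, -0.00203627,  0.00445446,  0.00048025,  0.00019151,
        0.00089434]), 'tau': array([ 2.23403777e-04, -4.46706462e+01,  2.96129286e+01,  8.45917908e-03,
       -6.37095923e-05, -7.60372586e-06]), 'ee_pos': array([ 0.16465622, -0.60223493,  0.25527677]), 'orientation': array([-3.11170759e+00, -4.17564205e-01,  7.19947125e-05]), 'ft_force': array([-0.25832723, -0.18056021, -0.11719609]), 'torque': array([-0.04453843, -0.0144215 , -0.03256235]), 'grip_width': 0.08540842105969251} 0.025
```

View pics/top0.png

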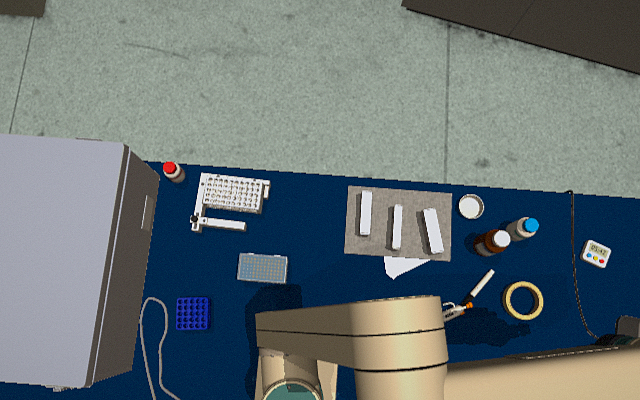

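View pics/side0.png

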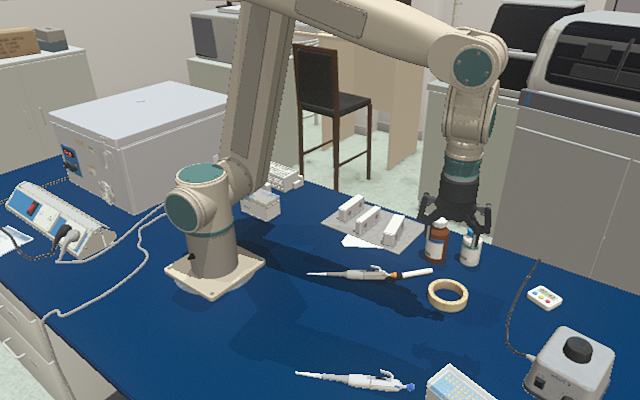

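```bash
cat >> h.py <<'E'
from scipy.spatial.transform import Rotation as Ro
def cloud(c):
    d=np.asarray(c['depth']); v,u=np.mgrid[:d.shape[0],:d.shape[1]]
    p=np.stack([(u-c['cx'])/c['fx']*d,-(v-c['cy'])/c['fy']*d,-d],-1)
    return p@Ro.from_rotvec(c['rotation']).as_matrix().T+np.asarray(c['eye'])
def ray(c,u,v,z):
    d=Ro.from_rotvec(c['rotation']).as_matrix()@np.array([(u-c['cx'])/c['fx'],-(v-c['cy'])/c['fy'],-1]); e=np.asarray(c['eye'])
    return e+d*(z-e[2])/d[2]
def proj(c,P):
    q=(np.asarray(P)-c['eye'])@Ro.from_rotvec(c['rotation']).as_matrix(); return c['cx']-c['fx']*q[...,0]/q[...,2], c['cy']+c['fy']*q[...,1]/q[...,2]
def ortho(c,x0,x1,y0,y1,z,s=0.0005):
    # picture of plane z: up=+x, left=+y
    X,Y=np.meshgrid(np.arange(x1,x0,-s),np.arange(y1,y0,-s),indexing='ij')
    u,v=proj(c,np.stack([X,Y,0*X+z],-1))
    return cv2.remap(np.asarray(c['img']),u.astype(np.float32),v.astype(np.float32),cv2.INTER_CUBIC)[...,::-1].copy()
E
python3 - <<'E'
from h import *
c=load('top'); P=cloud(c)
for u,v in[(220,250),(330,220),(365,205),(395,215),(433,225),(355,245),(232,175),(235,227),(195,222),(471,205),(173,170)]:
    print(u,v,np.round(P[v,u]*1000))
m=(P[...,2]>.035)&(P[...,2]<.065)
img=c['img'].astype(int)
for box in[(352,185,378,242),(385,200,408,255),(418,203,448,258)]:
    a=np.zeros_like(m); a[box[1]:box[3],box[0]:box[2]]=1; a&=m
    q=P[a][:,:2].astype(np.float32)*1000; print(len(q),np.median(P[a][:,2]),cv2.minAreaRect(q))
o=ortho(c,.36,.56,-.02,.28,.045,.0004)
cv2.imwrite('pics/o1.png',o)
E
```

```text
220 250 [344. 235.  -2.]
330 220 [449. -58.   5.]
365 205 [ 489. -148.   48.]
395 215 [ 467. -229.   50.]
433 225 [ 447. -330.   53.]
355 245 [ 385. -131.    5.]
232 175 [557. 225.  -1.]
235 227 [404. 194.  39.]
195 222 [408. 301.  44.]
471 205 [ 522. -446.    2.]
173 170 [535. 365.  86.]
483 0.05090675152568891 ((470.3626403808594, -149.81674194335938), (120.82857513427734, 28.759462356567383), 0.6154741644859314)
410 0.050856892897187755 ((438.1287536621094, -234.93524169921875), (23.504837036132812, 120.30057525634766), 89.32128143310547)
632 0.050854093382539545 ((435.8577880859375, -330.55792236328125), (120.43954467773438, 36.28145217895508), 13.415932655334473)
```

View pics/o1.png

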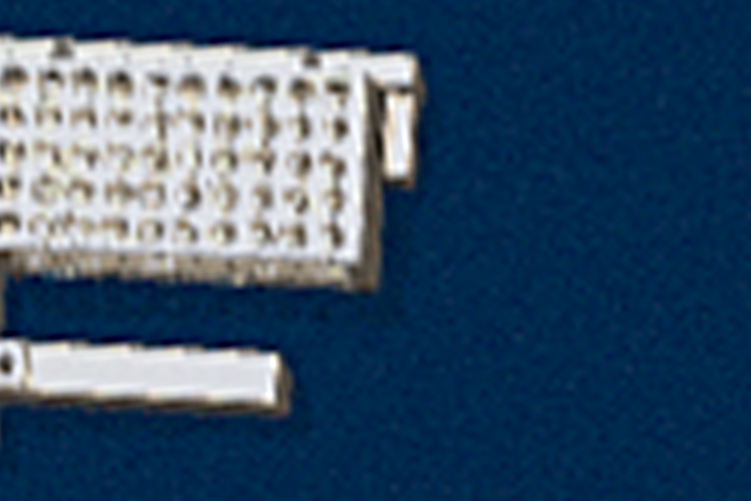

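Run:
```python
from h import *
c=load('top'); P=cloud(c)
X,Y,Z=P[...,0],P[...,1],P[...,2]
def rect(m,n):
    q=P[m][:,:2].astype(np.float32)*1000; (a,b),(w,h),t=cv2.minAreaRect(q); print(n,len(q),round(a,1),round(b,1),round(w,1),round(h,1),round(t,2))
reg=(X>.36)&(X<.6)&(Y>.05)&(Y<.34)
rect(reg&(Z>.055)&(Z<.07)&(X>.43),'rack')
rect(reg&(Z>.034)&(Z<.043)&(X<.43)&(Y<.28),'bar')
# edge lines in bins along y
def edges(m,n,lo,hi):
    ys=np.arange(lo,hi,.006); L=[];U=[];yy=[]
    for y in ys:
        s=m&(abs(Y-y)<.003)
        if s.sum()>3: L.append(X[s].min()*1e3);U.append(X[s].max()*1e3);yy.append(y*1e3)
    for e,nm in((L,'near'),(U,'far')):
        p=np.polyfit(yy,e,1); p=np.polyfit(*zip(*[(a,b) for a,b in zip(yy,e) if abs(np.polyval(p,a)-b)<2]),1)
        print(n,nm,'slope %.4f x@y150 %.1f'%(p[0],np.polyval(p,150)))
edges(reg&(Z>.056)&(Z<.07)&(X>.43),'rack',.13,.26)
edges(reg&(Z>.034)&(Z<.045)&(X<.43),'bar',.16,.26)
edges(reg&(Z>.034)&(Z<.045)&(X>.50),'fence',.12,.26)
print('z rack',np.median(Z[reg&(Z>.055)&(Z<.07)]),'bar',np.median(Z[reg&(Z>.034)&(Z<.045)&(X<.43)]))
cs=np.stack([cv2.resize(ortho(c,.36,.56,.08,.34,z,.0005),None,fx=1.5,fy=1.5) for z in(.062,)],0)[0]
cv2.imwrite('pics/o2.png',cs)
```

```text
rack 964 494.2 208.7 153.4 76.9 87.69
bar 240 413.1 223.7 108.8 21.3 87.66
rack near slope 0.0347 x@y150 455.4
rack far slope 0.0488 x@y150 528.1
bar near slope 0.0424 x@y150 400.3
bar far slope 0.0379 x@y150 419.2
fence near slope 1.8214 x@y150 535.5
fence far slope 0.0426 x@y150 540.9
z rack 0.06088823258939957 bar 0.040722003084081804<stdin>:16: RankWarning: Polyfit may be poorly conditioned
```

View pics/o2.png

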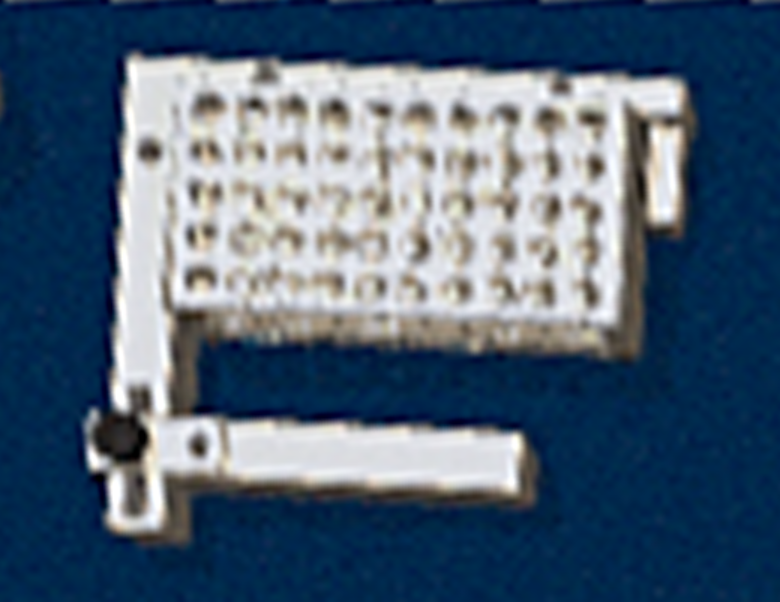

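```bash
cat >> h.py <<'E'
def yaw():
    R=Ro.from_rotvec(get_state()['orientation']).as_matrix(); return np.degrees(np.arctan2(R[1,0],R[0,0]))
def plan(x,y,z,yw=None):
    s=get_state(); p=s['ee_pos']*1e3; y0=yaw(); yw=y0 if yw is None else yw
    d=np.array([x,y,z])-p; a=np.radians(yw)
    print('t %.1f at'%s['time_s'],np.round(p,1),'yaw %.2f'%y0,'F',np.round(s['ft_force'],1),'g %.4f'%s['grip_width'])
    print(' turn %.2f then tool dx %.1f dy %.1f dz %.1f'%((y0-yw+180)%360-180, d[0]*np.cos(a)+d[1]*np.sin(a), d[0]*np.sin(a)-d[1]*np.cos(a), -d[2]))
E
python3 -c "
from h import *
plan(397,-340,120,13.4)"
```

```text
t 0.1 at [ 164.7 -602.2  255.3] yaw 15.29 F [-0.3 -0.2 -0.1] g 0.0854
 turn 1.89 then tool dx 286.8 dy -201.3 dz 135.3
```

>>> {"api": "drive_tool", "payload": {
  "commands": [
    [0.4,28.7,-20.1,0,1.9],
    [0.4,28.7,-20.1,0,0],
    [0.4,28.7,-20.1,0,0],
    [0.4,28.7,-20.1,0,0],
    [0.4,28.7,-20.1,0,0],
    [0.4,28.7,-20.1,0,0],
    [0.4,28.7,-20.1,0,0],
    [0.4,28.7,-20.1,0,0],
    [0.4,28.7,-20.1,0,0],
    [0.4,28.7,-20.1,27,0],
    [0.4,0,0,36,0],
    [0.4,0,0,36,0],
    [0.4,0,0,36,0],
    [0.4,0,0,0,0],
    [0.4,0,0,0,0]
  ],
  "force": 40
}}

```text
time_s: 1.6
ee_pos: [0.396, -0.3396, 0.121]
orientation: [-3.118, -0.366, 0.002]
ft_force: [0.7, -0.2, 0.6]
grip_width: 0.0596
```

```bash
python3 -c "
from h import *
plan(397,-340,40,13.4)
c=cap('side'); u,v=proj(c,np.array([.397,-.34,.05])); print(u,v)
u=int(u);v=int(v); i=c['img'][v-75:v+75,u-100:u+100,::-1]
cv2.imwrite('pics/s1.png',cv2.resize(i,None,fx=3.5,fy=3.5,interpolation=2))"
```

```text
t 1.6 at [ 396.  -339.6  121. ] yaw 13.38 F [ 0.7 -0.2  0.6] g 0.0596
 turn -0.02 then tool dx 0.8 dy 0.6 dz 81.0
391.6483668512119 229.80266544302373
```

View pics/s1.png

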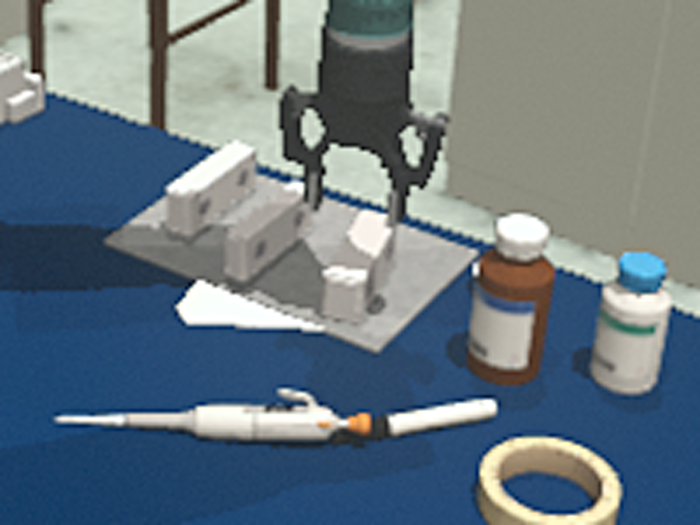

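The gripper straddles strip C, around (355,210) in the crop. Next it goes down and grips.

>>> {"api": "drive_tool", "payload": {
  "commands": [
    [0.4,1,0.5,27,0],
    [0.4,0,0,27,0],
    [0.4,0,0,27,0],
    [0.4,0,0,0,0],
    [0.4,0,0,0,0],
    [-0.4,0,0,0,0],
    [-0.4,0,0,0,0],
    [-0.4,0,0,0,0],
    [-0.4,0,0,0,0],
    [-0.4,0,0,0,0],
    [-0.4,0,0,0,0]
  ],
  "force": 50
}}

```text
time_s: 2.75
ee_pos: [0.3991, -0.3419, 0.0428]
orientation: [3.117, 0.366, 0.004]
ft_force: [-0.8, 1.9, 6.9]
grip_width: 0.0334
```

```bash
python3 -c "
from h import *
plan(432,25,110,87.67)"
```

```text
t 2.8 at [ 399.1 -341.9   42.8] yaw 13.39 F [-0.8  1.9  6.9] g 0.0334
 turn -74.28 then tool dx 367.9 dy 18.0 dz -67.2
```

>>> {"api": "drive_tool", "payload": {
  "commands": [
    [-0.4,0,0,-22,0],
    [-0.4,0,0,-22,0],
    [-0.4,0,0,-23,0],
    [-0.4,0,0,0,-7.4],
    [-0.4,0,0,0,-7.4],
    [-0.4,0,0,0,-7.4],
    [-0.4,0,0,0,-7.4],
    [-0.4,0,0,0,-7.4],
    [-0.4,0,0,0,-7.4],
    [-0.4,0,0,0,-7.4],
    [-0.4,0,0,0,-7.4],
    [-0.4,0,0,0,-7.4],
    [-0.4,0,0,0,-7.6],
    [-0.4,36,2,0,0],
    [-0.4,36,2,0,0],
    [-0.4,36,2,0,0],
    [-0.4,36,2,0,0],
    [-0.4,36,2,0,0],
    [-0.4,36,2,0,0]
  ]
}}

```text
time_s: 4.65
ee_pos: [0.4189, -0.1239, 0.1081]
orientation: [2.267, 2.173, 0.001]
ft_force: [0.4, -0.5, -1.5]
grip_width: 0.0337
```

>>> {"api": "drive_tool", "payload": {
  "commands": [
    [-0.4,36,2,0,0],
    [-0.4,36,2,0,0],
    [-0.4,36,2,0,0],
    [-0.4,36,0,0,0],
    [-0.4,0,0,0,0],
    [-0.4,0,0,0,0]
  ]
}}

```text
time_s: 5.25
ee_pos: [0.4309, 0.019, 0.1078]
orientation: [2.264, 2.176, 0.0]
ft_force: [0.1, -0.1, -1.6]
grip_width: 0.0337
```

```bash
cat > m.py <<'E'
from h import *
def meas(lo,hi,zlo=.04,zhi=.14,xlo=.38,xhi=.5,c=None):
    c=c or cap('top'); P=cloud(c); X,Y,Z=P[...,0],P[...,1],P[...,2]
    im=c['img'].astype(int)
    m=(X>xlo)&(X<xhi)&(Y>lo)&(Y<hi)&(Z>zlo)&(Z<zhi)&(im.min(-1)>110)
    print('n',m.sum(),'z',np.round(np.percentile(Z[m],[5,50,95])*1e3,1)); q=P[m][:,:2].astype(np.float32)*1e3
    print(cv2.minAreaRect(q),'y max',q[:,1].max()); return c
E
python3 - <<'E'
from m import *
plan(432,25,110,87.67)
c=meas(.045,.14)
cv2.imwrite('pics/o3.png',cv2.resize(c['img'][150:290,160:420,::-1],None,fx=3,fy=3,interpolation=2))
E
```

```text
t 5.2 at [430.9  19.  107.8] yaw 87.71 F [ 0.1 -0.1 -1.6] g 0.0337
 turn 0.04 then tool dx 6.1 dy 0.8 dz -2.2
n 36 z [56.  60.9 65.8]
((476.7326965332031, 136.41151428222656), (45.939613342285156, 6.850773334503174), 0.40471360087394714) y max 139.99905
```

View pics/o3.png

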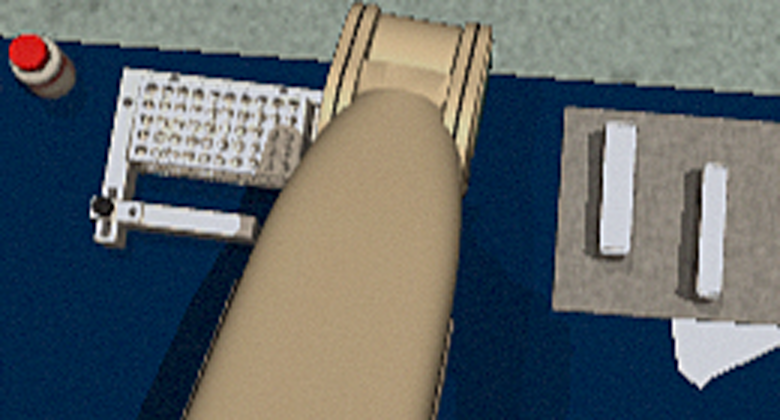

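>>> {"api": "drive_tool", "payload": {
  "commands": [
    [-0.4,0,1,20,0],
    [-0.4,0,0,20,0],
    [-0.4,0,0,20,0],
    [-0.4,0,0,5,0],
    [-0.4,0,0,0,0],
    [-0.4,0,0,0,0]
  ]
}}

```text
time_s: 5.9
ee_pos: [0.4326, 0.0178, 0.043]
orientation: [2.268, 2.172, 0.001]
ft_force: [0.1, 0.4, -1.5]
grip_width: 0.0338
```

Run:
```python
from m import *
plan(432,25,40,87.67)
c=cap('side'); u,v=proj(c,np.array([.437,.13,.04])); print(u,v);u=int(u);v=int(v)
cv2.imwrite('pics/s2.png',cv2.resize(c['img'][v-55:v+55,u-75:u+75,::-1],None,fx=5,fy=5,interpolation=2))
```

```text
t 5.9 at [432.6  17.8  43. ] yaw 87.52 F [ 0.1  0.4 -1.5] g 0.0338
 turn -0.15 then tool dx 7.2 dy -0.8 dz 3.0
282.91293622489644 184.68526376208672
```

View pics/s2.png

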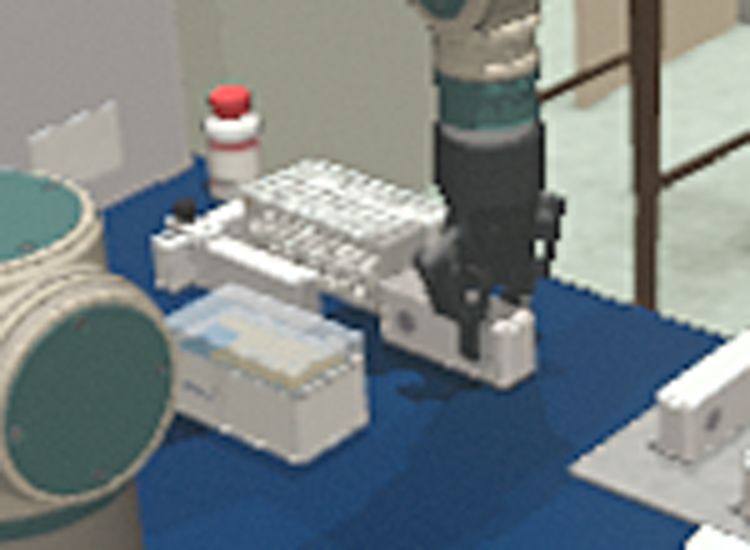

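>>> {"api": "drive_tool", "payload": {
  "commands": [
    [-0.4,0,-2,3,-0.15],
    [-0.4,0,0,0,0],
    [-0.4,10,0,0,0],
    [-0.4,10,0,0,0],
    [-0.4,10,0,0,0],
    [-0.4,10,0,0,0],
    [-0.4,2,0,0,0],
    [-0.4,0,0,0,0],
    [-0.4,0,0,0,0]
  ]
}}

```text
time_s: 6.85
ee_pos: [0.4314, 0.0606, 0.0393]
orientation: [2.264, 2.178, -0.0]
ft_force: [-0.6, 0.5, -2.3]
grip_width: 0.0339
```

Run:
```python
from m import *
plan(432,60,40,87.67)
```

```text
t 6.8 at [431.4  60.6  39.3] yaw 87.76 F [-0.6  0.5 -2.3] g 0.0339
 turn 0.09 then tool dx -0.6 dy 0.6 dz -0.7
```

>>> {"api": "drive_tool", "payload": {
  "commands": [
    [-0.4,0,1,0,0],
    [-0.4,0,0,0,0],
    [-0.4,0,0,0,0]
  ]
}}

```text
time_s: 7.15
ee_pos: [0.4319, 0.0604, 0.0391]
orientation: [-2.264, -2.176, 0.001]
ft_force: [-2.4, 0.4, -1.2]
grip_width: 0.0334
```

>>> {"api": "drive_tool", "payload": {
  "commands": [
    [-0.4,0,1,0,0],
    [-0.4,0,0,0,0],
    [-0.4,0,0,0,0]
  ]
}}

```text
time_s: 7.45
ee_pos: [0.4322, 0.0603, 0.039]
orientation: [-2.263, -2.176, 0.003]
ft_force: [-3.9, -0.3, 0.6]
grip_width: 0.0334
```

>>> {"api": "drive_tool", "payload": {
  "commands": [
    [-0.4,0,1,0,0],
    [-0.4,0,0,0,0],
    [-0.4,0,0,0,0]
  ]
}}

```text
time_s: 7.75
ee_pos: [0.4323, 0.0603, 0.0387]
orientation: [-2.262, -2.176, 0.005]
ft_force: [-7.1, -1.8, 0.8]
grip_width: 0.0332
```

>>> {"api": "drive_tool", "payload": {
  "commands": [
    [-0.4,0,1,0,0],
    [-0.4,0,0,0,0],
    [-0.4,0,0,0,0]
  ]
}}

```text
time_s: 8.05
ee_pos: [0.4324, 0.0603, 0.0385]
orientation: [-2.261, -2.176, 0.007]
ft_force: [-7.7, -1.9, 1.9]
grip_width: 0.0338
```

>>> {"api": "drive_tool", "payload": {
  "commands": [
    [-0.4,0,-3.5,0,0],
    [-0.4,0,0,0,0],
    [-0.4,3,0,0,0],
    [-0.4,3,0,0,0],
    [-0.4,0,0,0,0]
  ]
}}

```text
time_s: 8.55
ee_pos: [0.4322, 0.0669, 0.0392]
orientation: [-2.264, -2.177, -0.0]
ft_force: [-3.9, -0.6, -1.8]
grip_width: 0.0334
```

>>> {"api": "drive_tool", "payload": {
  "commands": [
    [-0.4,2,0,0,0],
    [-0.4,2,0,0,0],
    [-0.4,0,0,0,0]
  ]
}}

```text
time_s: 8.85
ee_pos: [0.4323, 0.0708, 0.0393]
orientation: [-2.264, -2.177, -0.0]
ft_force: [-3.1, -1.7, -2.0]
grip_width: 0.0331
```

>>> {"api": "drive_tool", "payload": {
  "commands": [
    [-0.4,2,0,0,0],
    [-0.4,0,0,0,0],
    [-0.4,0,0,0,0]
  ]
}}

```text
time_s: 9.15
ee_pos: [0.4323, 0.0727, 0.0393]
orientation: [-2.264, -2.177, -0.0]
ft_force: [-3.8, -1.2, -1.1]
grip_width: 0.0333
```

>>> {"api": "drive_tool", "payload": {
  "commands": [
    [-0.4,2,0,0,0],
    [-0.4,0,0,0,0],
    [-0.4,0,0,0,0]
  ]
}}

```text
time_s: 9.45
ee_pos: [0.4323, 0.0746, 0.0392]
orientation: [-2.264, -2.177, 0.0]
ft_force: [-3.4, -1.9, -1.7]
grip_width: 0.0335
```

>>> {"api": "drive_tool", "payload": {
  "commands": [
    [-0.4,2,0,0,0],
    [-0.4,0,0,0,0],
    [-0.4,0,0,0,0]
  ]
}}

```text
time_s: 9.75
ee_pos: [0.4324, 0.0766, 0.0393]
orientation: [-2.264, -2.177, 0.0]
ft_force: [-4.6, -0.3, -2.1]
grip_width: 0.0335
```

>>> {"api": "drive_tool", "payload": {
  "commands": [
    [-0.4,2,0,0,0],
    [-0.4,0,0,0,0],
    [-0.4,0,0,0,0]
  ]
}}

```text
time_s: 10.05
ee_pos: [0.4324, 0.0776, 0.0393]
orientation: [2.264, 2.176, -0.004]
ft_force: [-4.7, -5.0, -1.6]
grip_width: 0.0337
```

>>> {"api": "drive_tool", "payload": {
  "commands": [
    [-0.4,2,0,0,0],
    [-0.4,0,0,0,0],
    [-0.4,0,0,0,0]
  ]
}}

```text
time_s: 10.35
ee_pos: [0.4323, 0.0779, 0.0394]
orientation: [2.263, 2.172, -0.009]
ft_force: [-5.2, -10.1, 1.9]
grip_width: 0.0334
```

Run:
```python
from m import *
plan(432,60,40,87.67); print(get_state()['torque'])
c=cap('side'); u,v=proj(c,np.array([.437,.16,.04])); u=int(u);v=int(v)
cv2.imwrite('pics/s3.png',cv2.resize(c['img'][v-28:v+42,u-50:u+50,::-1],None,fx=8,fy=8,interpolation=2))
```

```text
t 10.3 at [432.3  77.9  39.4] yaw 87.65 F [ -5.2 -10.1   1.9] g 0.0334
 turn -0.02 then tool dx -17.9 dy 0.4 dz -0.6
[-1.9419113   1.04480909  0.18625012]
```

View pics/s3.png

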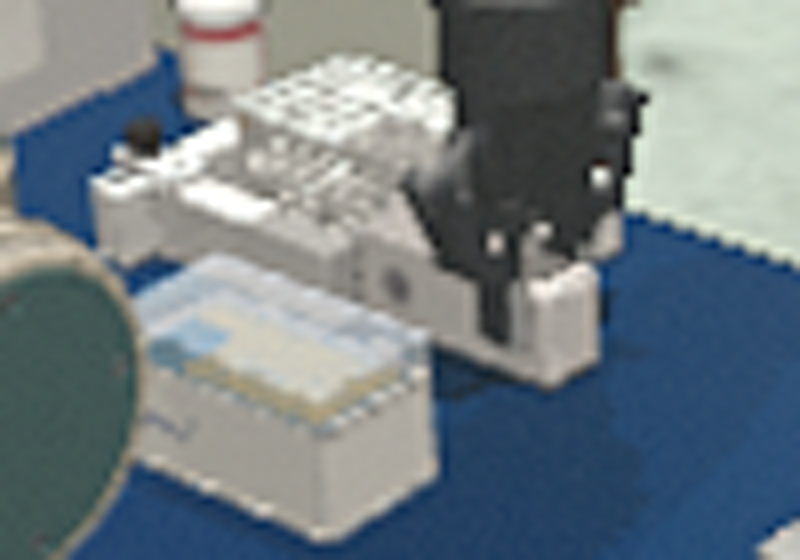

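>>> {"api": "drive_tool", "payload": {
  "commands": [
    [-0.4,-5,0,0,0],
    [-0.4,0,-1.5,0,0],
    [-0.4,0,0,0,0],
    [-0.4,2,0,0,0],
    [-0.4,2,0,0,0],
    [-0.4,0,0,0,0]
  ]
}}

```text
time_s: 11.0
ee_pos: [0.4322, 0.0778, 0.0398]
orientation: [2.262, 2.172, -0.005]
ft_force: [-2.0, -7.5, 0.2]
grip_width: 0.0333
```

>>> {"api": "drive_tool", "payload": {
  "commands": [
    [-0.4,2,0,0,0],
    [-0.4,0,0,0,0],
    [-0.4,0,0,0,0]
  ]
}}

```text
time_s: 11.3
ee_pos: [0.4322, 0.0781, 0.0399]
orientation: [2.261, 2.169, -0.01]
ft_force: [-1.9, -14.0, 2.6]
grip_width: 0.0335
```

Run:
```python
from m import *
plan(432,60,40,87.67)
c=load('top');P=cloud(c);m=(P[...,2]>.015)&(P[...,0]>.3)&(P[...,0]<.6)
# compare fingerprints: bar end along y, top z 36-45
```

```text
t 11.3 at [432.2  78.1  39.9] yaw 87.63 F [ -1.9 -14.    2.6] g 0.0335
 turn -0.04 then tool dx -18.1 dy 0.5 dz -0.1
```

>>> {"api": "drive_tool", "payload": {
  "commands": [
    [-0.4,-10,0,0,0],
    [-0.4,-25,0,0,0],
    [-0.4,-30,0,0,0],
    [-0.4,0,0,-25,0],
    [-0.4,0,0,-25,0],
    [-0.4,0,0,-22,0],
    [-0.4,-40,0,0,0],
    [-0.4,-40,0,0,0],
    [-0.4,-40,0,0,0],
    [-0.4,-40,0,0,0],
    [-0.4,-40,0,0,0],
    [-0.4,-40,0,0,0],
    [-0.4,-40,0,0,0],
    [-0.4,-40,0,0,0],
    [-0.4,-35,0,0,0],
    [-0.4,0,0,0,0]
  ]
}}

```text
time_s: 12.9
ee_pos: [0.4169, -0.3443, 0.1127]
orientation: [2.264, 2.166, -0.0]
ft_force: [0.9, -0.5, -1.1]
grip_width: 0.0332
```

Run:
```python
from m import *
plan(399.1,-341.9,46,13.4)
```

```text
t 12.9 at [ 416.9 -344.3  112.7] yaw 87.48 F [ 0.9 -0.5 -1.1] g 0.0332
 turn 74.08 then tool dx -16.8 dy -6.5 dz 66.7
```

>>> {"api": "drive_tool", "payload": {
  "commands": [
    [-0.4,0,0,0,7.4],
    [-0.4,0,0,0,7.4],
    [-0.4,0,0,0,7.4],
    [-0.4,0,0,0,7.4],
    [-0.4,0,0,0,7.4],
    [-0.4,0,0,0,7.4],
    [-0.4,0,0,0,7.4],
    [-0.4,0,0,0,7.4],
    [-0.4,0,0,0,7.4],
    [-0.4,0,0,0,7.5],
    [-0.4,-17,-6.5,0,0],
    [-0.4,0,0,30,0],
    [-0.4,0,0,25,0],
    [-0.4,0,0,10,0],
    [-0.4,0,0,0,0],
    [-0.4,0,0,0,0]
  ]
}}

```text
time_s: 14.5
ee_pos: [0.3974, -0.3362, 0.047]
orientation: [3.118, 0.373, 0.002]
ft_force: [-0.0, -0.5, -1.7]
grip_width: 0.0334
```

>>> {"api": "drive_tool", "payload": {
  "commands": [
    [-0.4,0,0,2.5,0],
    [-0.4,0,0,0,0],
    [-0.4,0,0,0,0]
  ]
}}

```text
time_s: 14.8
ee_pos: [0.3971, -0.3363, 0.0445]
orientation: [3.118, 0.373, 0.001]
ft_force: [0.4, -0.6, -1.0]
grip_width: 0.0336
```

>>> {"api": "drive_tool", "payload": {
  "commands": [
    [-0.4,0,0,2,0],
    [-0.4,0,0,0,0],
    [0.4,0,0,0,0],
    [0.4,0,0,0,0],
    [0.4,0,0,0,0],
    [0.4,0,0,0,0],
    [0.4,0,0,-30,0],
    [0.4,0,0,-30,0],
    [0.4,0,0,-20,0],
    [0.4,0,0,0,0]
  ]
}}

```text
time_s: 15.8
ee_pos: [0.3985, -0.3379, 0.1249]
orientation: [3.114, 0.372, 0.006]
ft_force: [0.0, -0.3, 0.4]
grip_width: 0.0596
```

Run:
```python
from m import *
plan(432.4,-150.2,42,0.6)
```

```text
t 15.8 at [ 398.5 -337.9  124.9] yaw 13.64 F [ 0.  -0.3  0.4] g 0.0596
 turn 13.04 then tool dx 35.8 dy -187.3 dz 82.9
```

>>> {"api": "drive_tool", "payload": {
  "commands": [
    [0.4,0,0,0,6.5],
    [0.4,0,0,0,6.5],
    [0.4,9,-37,0,0],
    [0.4,9,-37,0,0],
    [0.4,9,-37,0,0],
    [0.4,9,-37,0,0],
    [0.4,0,-39,0,0],
    [0.4,0,0,0,0],
    [0.4,0,0,27,0],
    [0.4,0,0,27,0],
    [0.4,0,0,28,0],
    [0.4,0,0,0,0],
    [0.4,0,0,0,0],
    [-0.5,0,0,0,0],
    [-0.5,0,0,0,0],
    [-0.5,0,0,0,0],
    [-0.5,0,0,0,0],
    [-0.5,0,0,0,0],
    [-0.5,0,0,0,0]
  ]
}}

```text
time_s: 17.7
ee_pos: [0.432, -0.1493, 0.0413]
orientation: [3.14, 0.017, 0.004]
ft_force: [-1.3, -0.7, 6.6]
grip_width: 0.0273
```

Run:
```python
from m import *
plan(428.0,20,110,87.67)
```

```text
t 17.7 at [ 432.  -149.3   41.3] yaw 0.63 F [-1.3 -0.7  6.6] g 0.0273
 turn -87.04 then tool dx 169.0 dy -10.8 dz -68.7
```

>>> {"api": "drive_tool", "payload": {
  "commands": [
    [-0.5,0,0,-23,0],
    [-0.5,0,0,-23,0],
    [-0.5,0,0,-23,0],
    [-0.5,0,0,0,-8],
    [-0.5,0,0,0,-8],
    [-0.5,0,0,0,-8],
    [-0.5,0,0,0,-8],
    [-0.5,0,0,0,-8],
    [-0.5,0,0,0,-8],
    [-0.5,0,0,0,-8],
    [-0.5,0,0,0,-8],
    [-0.5,0,0,0,-8],
    [-0.5,0,0,0,-8],
    [-0.5,0,0,0,-7],
    [-0.5,35,-7.6,0,0],
    [-0.5,35,0,0,0],
    [-0.5,35,0,0,0],
    [-0.5,35,0,0,0],
    [-0.5,29,0,0,0],
    [-0.5,0,0,0,0]
  ]
}}

```text
time_s: 19.7
ee_pos: [0.4291, 0.0234, 0.1087]
orientation: [-2.261, -2.18, -0.001]
ft_force: [0.1, 0.4, -1.4]
grip_width: 0.0272
```

Run:
```python
from m import *
plan(431.2,20,38.5,87.67)
```

```text
t 19.7 at [429.1  23.4 108.7] yaw 87.91 F [ 0.1  0.4 -1.4] g 0.0272
 turn 0.24 then tool dx -3.3 dy 2.2 dz 70.2
```

>>> {"api": "drive_tool", "payload": {
  "commands": [
    [-0.5,-3,2.2,25,0.2],
    [-0.5,0,0,25,0],
    [-0.5,0,0,20,0],
    [-0.5,0,0,0,0],
    [-0.5,12,0,0,0],
    [-0.5,12,0,0,0],
    [-0.5,12,0,0,0],
    [-0.5,6,0,0,0],
    [-0.5,0,0,0,0],
    [-0.5,0,0,0,0]
  ]
}}

```text
time_s: 20.7
ee_pos: [0.433, 0.0608, 0.039]
orientation: [-2.267, -2.172, -0.0]
ft_force: [-3.0, 1.1, -0.9]
grip_width: 0.0274
```

Run:
```python
from m import *
plan(433,62,38,87.67)
```

```text
t 20.7 at [433.   60.8  39. ] yaw 87.55 F [-3.   1.1 -0.9] g 0.0274
 turn -0.12 then tool dx 1.2 dy -0.0 dz 1.0
```

>>> {"api": "drive_tool", "payload": {
  "commands": [
    [-0.5,4,-0.3,0,0],
    [-0.5,4,0,0,0],
    [-0.5,4,0,0,0],
    [-0.5,0,0,0,0],
    [-0.5,0,0,0,0]
  ]
}}

```text
time_s: 21.2
ee_pos: [0.4334, 0.0721, 0.0385]
orientation: [-2.269, -2.171, 0.0]
ft_force: [-3.7, -0.1, -2.3]
grip_width: 0.0275
```

>>> {"api": "drive_tool", "payload": {
  "commands": [
    [-0.5,2,0,0,0],
    [-0.5,2,0,0,0],
    [-0.5,0,0,0,0]
  ]
}}

```text
time_s: 21.5
ee_pos: [0.4335, 0.0754, 0.0385]
orientation: [-2.27, -2.171, 0.003]
ft_force: [-4.9, -2.0, -1.3]
grip_width: 0.0274
```

>>> {"api": "drive_tool", "payload": {
  "commands": [
    [-0.5,2,0,0,0],
    [-0.5,2,0,0,0],
    [-0.5,0,0,0,0]
  ]
}}

```text
time_s: 21.8
ee_pos: [0.4336, 0.0794, 0.0385]
orientation: [-2.27, -2.171, 0.003]
ft_force: [-4.7, -2.3, -1.7]
grip_width: 0.0276
```

>>> {"api": "drive_tool", "payload": {
  "commands": [
    [-0.5,2,0,0,0],
    [-0.5,2,0,0,0],
    [-0.5,0,0,0,0]
  ]
}}

```text
time_s: 22.1
ee_pos: [0.4338, 0.0833, 0.0385]
orientation: [-2.27, -2.171, 0.003]
ft_force: [-4.3, -0.7, -1.9]
grip_width: 0.0276
```

>>> {"api": "drive_tool", "payload": {
  "commands": [
    [-0.5,3,-0.7,0,-0.2],
    [-0.5,3,0,0,0],
    [-0.5,3,0,0,0],
    [-0.5,0,0,0,0]
  ]
}}

```text
time_s: 22.5
ee_pos: [0.4344, 0.0931, 0.0388]
orientation: [-2.266, -2.175, -0.001]
ft_force: [-4.2, -1.3, -1.2]
grip_width: 0.0276
```

>>> {"api": "drive_tool", "payload": {
  "commands": [
    [-0.5,3,0,0,0],
    [-0.5,3,0,0,0],
    [-0.5,3,0,0,0],
    [-0.5,3,0,0,0],
    [-0.5,0,0,0,0]
  ]
}}

```text
time_s: 23.0
ee_pos: [0.435, 0.1053, 0.0388]
orientation: [-2.266, -2.175, -0.001]
ft_force: [-4.7, -0.9, -2.5]
grip_width: 0.0273
```

Run:
```python
from m import *
plan(433,110,38,87.67)
c=cap('side'); u,v=proj(c,np.array([.437,.16,.04])); u=int(u);v=int(v)
cv2.imwrite('pics/s4.png',cv2.resize(c['img'][v-28:v+42,u-50:u+50,::-1],None,fx=8,fy=8,interpolation=2))
```

```text
t 23.0 at [435.  105.3  38.8] yaw 87.67 F [-4.7 -0.9 -2.5] g 0.0273
 turn -0.00 then tool dx 4.7 dy -2.1 dz 0.8
```

View pics/s4.png

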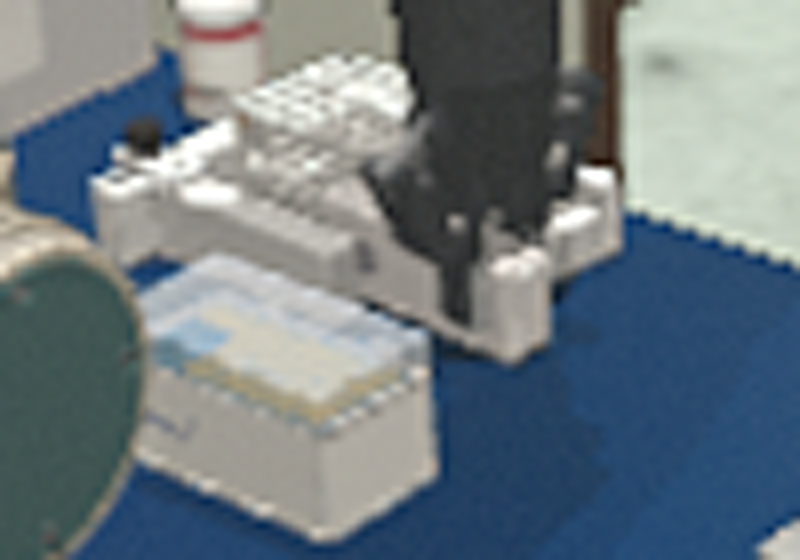

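>>> {"api": "drive_tool", "payload": {
  "commands": [
    [-0.5,0,-1.2,1.5,0],
    [-0.5,0,0,1,0],
    [-0.5,0,0,0,0],
    [-0.5,0,0,0,0]
  ]
}}

```text
time_s: 23.45
ee_pos: [0.4347, 0.1049, 0.0366]
orientation: [2.267, 2.174, 0.003]
ft_force: [-1.3, 0.8, -1.9]
grip_width: 0.0273
```

>>> {"api": "drive_tool", "payload": {
  "commands": [
    [-0.05,0,0,0,0],
    [-0.05,0,0,0,0],
    [-0.05,0,0,0,0],
    [-0.05,0,0,-10,0],
    [-0.05,0,0,-30,0],
    [-0.05,0,0,-30,0],
    [-0.05,0,0,0,0]
  ]
}}

```text
time_s: 24.15
ee_pos: [0.4377, 0.105, 0.111]
orientation: [2.263, 2.171, 0.012]
ft_force: [1.6, 0.3, 0.6]
grip_width: 0.0404
```

Run:
```python
from m import *
plan(432,55,110,177.67); plan(432,55,110,-2.33)
print(get_state()['joints'])
```

```text
t 24.1 at [437.7 105.  111. ] yaw 87.63 F [1.6 0.3 0.6] g 0.0404
 turn -90.04 then tool dx 3.6 dy -50.2 dz 1.0
t 24.1 at [437.7 105.  111. ] yaw 87.63 F [1.6 0.3 0.6] g 0.0404
 turn 89.96 then tool dx -3.6 dy 50.2 dz 1.0
[ 9.17854852e-02  9.34414196e-02 -5.84482960e-01  8.83363128e-01
 -5.63893236e-05  1.70387325e+00]
```

>>> {"api": "drive_tool", "payload": {
  "commands": [
    [-1,0,0,0,-8],
    [-1,0,0,0,-8],
    [-1,0,0,0,-8],
    [-1,0,0,0,-8],
    [-1,0,0,0,-8],
    [-1,0,0,0,-8],
    [-1,0,0,0,-8],
    [-1,0,0,0,-8],
    [-1,0,0,0,-8],
    [-1,0,0,0,-8],
    [-1,0,0,0,-8],
    [-1,0,0,0,-2],
    [-1,7,-26,0,0],
    [-1,0,-26,0,0],
    [-1,0,0,0,0],
    [-1,0,0,0,0]
  ],
  "force": 30
}}

```text
time_s: 25.75
ee_pos: [0.4245, 0.0528, 0.1064]
orientation: [0.067, 3.141, 0.001]
ft_force: [0.1, 0.4, -0.0]
grip_width: -0.0001
```

Run:
```python
from m import *
plan(428.6,54,47,177.67)
c=cap('side'); u,v=proj(c,np.array([.437,.14,.05])); u=int(u);v=int(v)
cv2.imwrite('pics/s5.png',cv2.resize(c['img'][v-45:v+40,u-50:u+60,::-1],None,fx=7,fy=7,interpolation=2))
```

```text
t 25.8 at [424.5  52.8 106.4] yaw 177.56 F [ 0.1  0.4 -0. ] g -0.0001
 turn -0.11 then tool dx -4.0 dy 1.3 dz 59.4
```

View pics/s5.png

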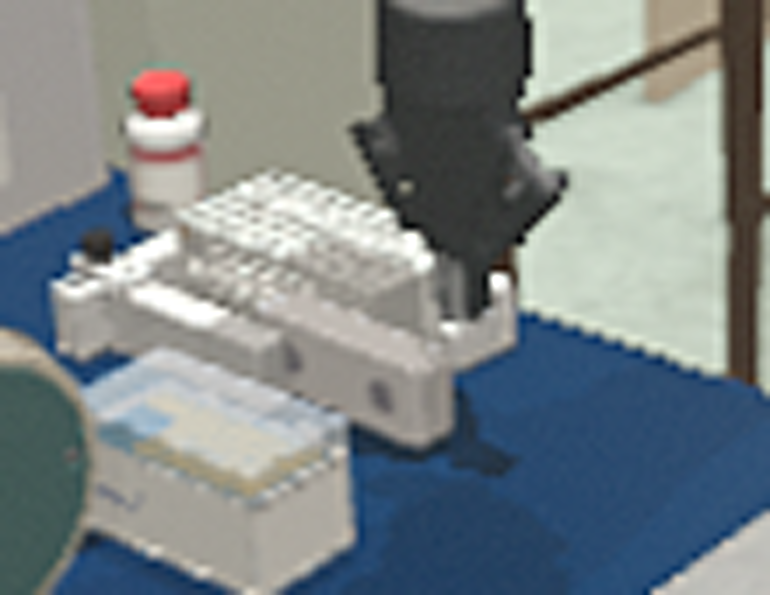

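>>> {"api": "drive_tool", "payload": {
  "commands": [
    [-1,-4,0,25,0],
    [-1,0,0,25,0],
    [-1,0,0,9,0],
    [-1,0,0,0,0],
    [-1,0,4,0,0],
    [-1,0,4,0,0],
    [-1,0,4,0,0],
    [-1,0,0,0,0]
  ]
}}

```text
time_s: 26.6
ee_pos: [0.4297, 0.0654, 0.0481]
orientation: [0.063, 3.139, 0.0]
ft_force: [0.2, 0.0, -0.3]
grip_width: -0.0001
```

>>> {"api": "drive_tool", "payload": {
  "commands": [
    [-1,0,4,0,0],
    [-1,0,4,0,0],
    [-1,0,4,0,0],
    [-1,0,4,0,0],
    [-1,0,0,0,0]
  ]
}}

```text
time_s: 27.1
ee_pos: [0.4297, 0.0814, 0.0473]
orientation: [0.064, 3.141, 0.001]
ft_force: [-0.0, 0.4, -0.4]
grip_width: -0.0001
```

>>> {"api": "drive_tool", "payload": {
  "commands": [
    [-1,0,4,0,0],
    [-1,0,4,0,0],
    [-1,0,4,0,0],
    [-1,0,4,0,0],
    [-1,0,0,0,0]
  ]
}}

```text
time_s: 27.6
ee_pos: [0.4302, 0.0975, 0.0473]
orientation: [-0.064, -3.141, -0.001]
ft_force: [-0.7, -0.1, 0.1]
grip_width: 0.0001
```

>>> {"api": "drive_tool", "payload": {
  "commands": [
    [-1,0,4,0,0],
    [-1,0,4,0,0],
    [-1,0,4,0,0],
    [-1,0,4,0,0],
    [-1,0,4,0,0],
    [-1,0,0,0,0]
  ]
}}

```text
time_s: 28.2
ee_pos: [0.4313, 0.1174, 0.0474]
orientation: [0.064, 3.141, 0.001]
ft_force: [0.1, 0.6, 0.1]
grip_width: 0.0005
```

>>> {"api": "drive_tool", "payload": {
  "commands": [
    [-1,0,4,0,0],
    [-1,0,4,0,0],
    [-1,0,4,0,0],
    [-1,0,4,0,0],
    [-1,0,0,0,0]
  ]
}}

```text
time_s: 28.7
ee_pos: [0.4319, 0.1334, 0.0473]
orientation: [0.064, 3.141, 0.001]
ft_force: [-0.5, -0.1, 0.4]
grip_width: -0.0004
```

>>> {"api": "drive_tool", "payload": {
  "commands": [
    [-1,0,3,0,0],
    [-1,0,3,0,0],
    [-1,0,2,0,0],
    [-1,0,0,0,0]
  ]
}}

```text
time_s: 29.1
ee_pos: [0.4322, 0.1411, 0.0473]
orientation: [0.064, 3.141, 0.001]
ft_force: [0.5, 0.3, 0.6]
grip_width: 0.0002
```

>>> {"api": "drive_tool", "payload": {
  "commands": [
    [-1,0,2,0,0],
    [-1,0,2,0,0],
    [-1,0,0,0,0]
  ]
}}

```text
time_s: 29.4
ee_pos: [0.4323, 0.1451, 0.0473]
orientation: [0.064, 3.141, 0.001]
ft_force: [0.1, -0.5, -0.1]
grip_width: -0.0002
```

Run:
```python
from m import *
c=cap('side'); u,v=proj(c,np.array([.437,.16,.05])); u=int(u);v=int(v)
cv2.imwrite('pics/s6.png',cv2.resize(c['img'][v-45:v+40,u-50:u+60,::-1],None,fx=7,fy=7,interpolation=2))
```

```text
(no output)
```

View pics/s6.png

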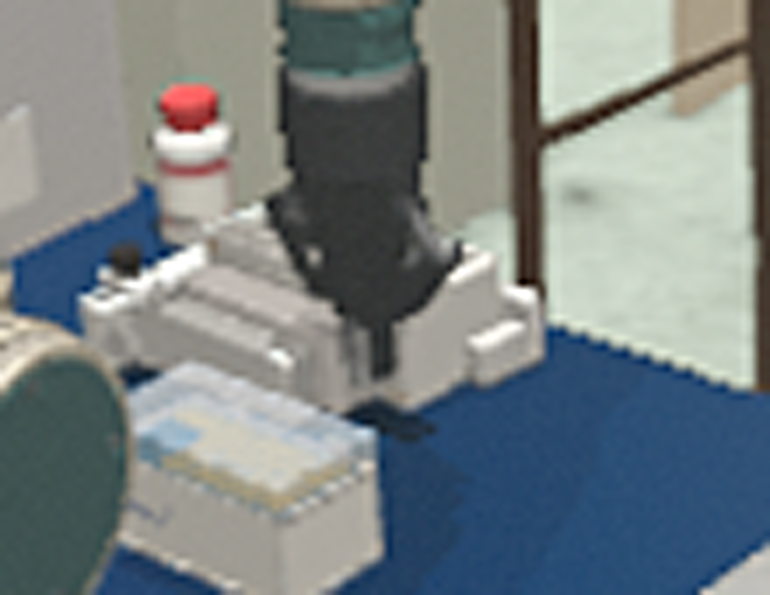

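The strip is in the gap with its rear at about (345,380), still short of the bar end at (290,370). I'll keep pushing until the stop is felt.

>>> {"api": "drive_tool", "payload": {
  "commands": [
    [-1,0,3,0,0],
    [-1,0,2,0,0],
    [-1,0,0,0,0]
  ]
}}

```text
time_s: 29.75
ee_pos: [0.4325, 0.1501, 0.0473]
orientation: [-0.064, -3.141, -0.001]
ft_force: [0.7, 0.0, -1.2]
grip_width: -0.0001
```

>>> {"api": "drive_tool", "payload": {
  "commands": [
    [-1,0,2,0,0],
    [-1,0,2,0,0],
    [-1,0,0,0,0]
  ]
}}

```text
time_s: 30.05
ee_pos: [0.4327, 0.154, 0.0473]
orientation: [-0.064, -3.141, -0.001]
ft_force: [0.8, 0.5, -0.2]
grip_width: -0.0001
```

>>> {"api": "drive_tool", "payload": {
  "commands": [
    [-1,0,2,0,0],
    [-1,0,1,0,0],
    [-1,0,0,0,0]
  ]
}}

```text
time_s: 30.35
ee_pos: [0.4328, 0.1561, 0.0473]
orientation: [0.065, 3.141, -0.004]
ft_force: [0.5, -5.3, 2.1]
grip_width: -0.0001
```

>>> {"api": "drive_tool", "payload": {
  "commands": [
    [-1,0,2,0,0],
    [-1,0,0,0,0],
    [-1,0,0,0,0]
  ]
}}

```text
time_s: 30.65
ee_pos: [0.4327, 0.1563, 0.0473]
orientation: [0.067, 3.141, -0.011]
ft_force: [0.6, -9.6, 4.3]
grip_width: -0.0001
```

>>> {"api": "drive_tool", "payload": {
  "commands": [
    [-1,0,-4,0,0],
    [-1,0,-15,0,0],
    [-1,0,-25,0,0],
    [-1,0,-25,0,0],
    [-1,0,0,-30,0],
    [-1,0,0,-35,0],
    [-1,0,0,-35,0],
    [-1,0,-40,0,0],
    [-1,0,-45,0,0],
    [-1,0,-45,0,0],
    [-1,0,-45,0,0],
    [-1,0,-45,0,0],
    [-1,0,-45,0,0],
    [-1,0,-45,0,0],
    [-1,0,0,0,0]
  ]
}}

```text
time_s: 32.15
ee_pos: [0.4187, -0.2249, 0.1481]
orientation: [0.074, 3.136, -0.003]
ft_force: [-0.6, 0.1, -0.5]
grip_width: 0.0003
```

Run:
```python
from m import *
plan(0,0,0)
c0={k:v for k,v in load('top').items()}
c=cap('top'); P=cloud(c); X,Y,Z=P[...,0],P[...,1],P[...,2]
def rect(m,n):
    q=P[m][:,:2].astype(np.float32)*1000; (a,b),(w,h),t=cv2.minAreaRect(q); print(n,len(q),round(a,1),round(b,1),round(w,1),round(h,1),round(t,2))
reg=(X>.36)&(X<.6)&(Y>.05)&(Y<.34)
rect(reg&(Z>.055)&(Z<.07)&(X>.43),'rack')
im=c['img'][...,::-1]; a=cv2.resize(im[150:250,150:290],None,fx=4,fy=4,interpolation=2)
s=cap('side')['img'][...,::-1]; b=cv2.resize(s[130:230,230:380],None,fx=4,fy=4,interpolation=2)[:,:560]
w=cv2.resize(im[140:300,140:540],(560,224))
b=cv2.resize(b,(0,0),fx=.85,fy=.85); a=cv2.resize(a,(0,0),fx=.85,fy=.85)
print(a.shape,b.shape)
out=np.zeros((600,800,3),np.uint8); out[:340,:476]=a; out[:260,476:]=cv2.resize(s[130:230,230:355],(324,260)); out[345:569,:560]=w
cv2.imwrite('pics/fin.png',out)
```

```text
t 32.1 at [ 418.7 -224.9  148.1] yaw 177.29 F [-0.6  0.1 -0.5] g 0.0003
 turn 0.00 then tool dx 428.9 dy 204.9 dz 148.1
rack 975 493.8 210.2 153.4 76.7 87.6
(340, 476, 3) (340, 476, 3)
```

View pics/fin.png

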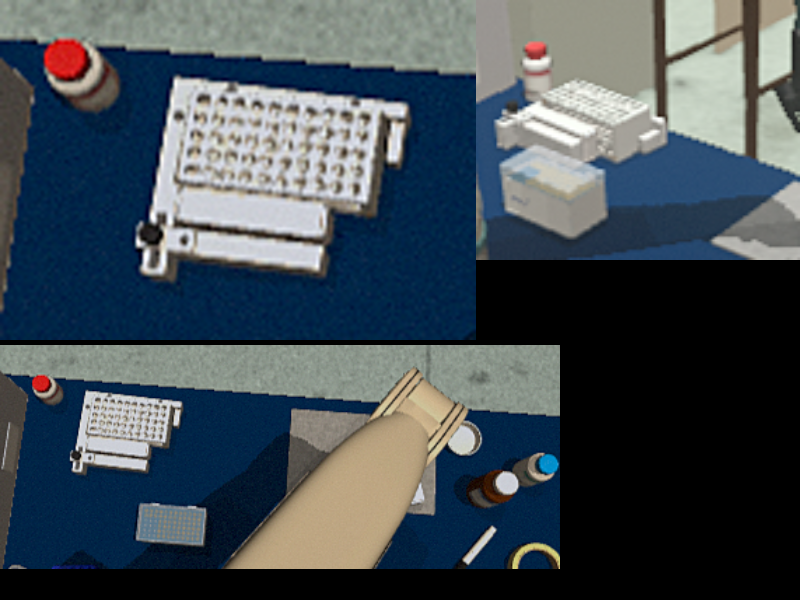

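>>> {"api": "drive_tool", "payload": {
  "commands": [
    [-1,0,0,-40,0],
    [-1,0,0,-40,0],
    [-1,0,45,0,0],
    [-1,0,45,0,0],
    [-1,0,45,0,0],
    [-1,0,45,0,0],
    [-1,0,45,0,0],
    [-1,0,0,0,0]
  ]
}}

```text
time_s: 33.05
ee_pos: [0.4248, 0.0112, 0.2269]
orientation: [-0.049, -3.14, -0.006]
ft_force: [-0.2, -0.8, 0.2]
grip_width: -0.0001
```

Run:
```python
from m import *
c=cap('top'); P=cloud(c); X,Y,Z=P[...,0],P[...,1],P[...,2]
m=((X>.3)&(X<.56)&(Y<-.1)&(Y>-.42)&(Z>.035)&(Z<.065)).astype(np.uint8)
n,l,st,ce=cv2.connectedComponentsWithStats(m)
for i in range(1,n):
    if st[i,4]>60: print(st[i,4],np.median(Z[l==i]),cv2.minAreaRect(P[l==i][:,:2].astype(np.float32)*1e3))
for n2,b in(('bottle',(.48,.58,.33,.41)),('dish',(.48,.57,-.5,-.4))):
    k=(X>b[0])&(X<b[1])&(Y>b[2])&(Y<b[3])&(Z>.01); q=P[k]; print(n2,k.sum(),q.mean(0),q[:,2].max())
```

```text
410 0.051067098907604636 ((438.4345397949219, -234.69947814941406), (23.25217628479004, 119.96546936035156), 89.41328430175781)
636 0.05082247978621102 ((434.10516357421875, -327.1046447753906), (119.65499114990234, 36.09880828857422), 15.755228042602539)
bottle 342 [0.53814189 0.37111105 0.06486992] 0.09482445297529773
dish 142 [ 0.52132127 -0.44733731  0.01785604] 0.02754593084217838
```

Strips A and C stand upright on the mat, and the bottle and dish are where they were. I'm handing in.

```bash
python3 -c "
from h import *
print(ticket.finish_job())"
```

```text
the job is handed in; nothing more can be done
None
```

The middle strip (B) is in the gap, upright and fully home against the end stop. I handed the job in at about 33 s of robot time.

- **Trying the strips:** I tried the thick strip (C) first, at two lateral positions. Its bevelled nose stopped at the mouth of the gap, and I pressed with no more than about 14 N. I put it back on the mat, close to its original pose. Strip B then slid in with under about 5 N of side contact.
- **Pushing home:** I pushed B from behind with shut fingers until it met the stop, which showed as a jump to about 10 N at the expected place.
- **Last checks:**
  - The picture shows B's rear end level with the side bar's outer end.
  - The thin strip (A) was never touched, and both A and C stand on the mat, well clear of the frame.
  - The bottle and dish are still in their places.
- **Rack:** it measured about 1.5 mm further along +y than before, towards the cross-piece. Its distance from the fence and its angle did not change beyond measuring error. I judged it still in its place, since the measuring is only good to about 2 mm.

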